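# Push the sample case between the posts into the reading bay

## Robot

A 6-joint arm with a two-finger parallel gripper is mounted at the origin on a cart in front of the work surface, level with it; the furniture and walls round the work are solid. World frame = base frame: x ahead of the robot, y to its left, z up, the work surface at z = 0. Lengths are in m, angles in rad, forces in N, time in s.
With the tool pointing down it reaches from about 0.35 to 0.975 m from the base axis. Payload 4.9 kg.
Tool frame: the origin (TCP) lies between the finger pads; the fingertips stand 8 mm ahead of it and the grasp point (between the pads) lies 11 mm behind it; z points along the fingers, y is the direction in which the jaws open and shut (so a half turn about z gives the same grasp; the last joint's range is limited). The gripper opens to 85 mm and grips with 20 to 120 N. Pads are 22 mm wide; open, the fingers measure 114 mm over their backs; the gripper's body (76 mm by 85 mm) begins 54 mm behind the grasp point. The pads swing forward as they close: fully open they stand 13 mm farther back than shut.
Start: joints at [-1.464, 0.053, 1.613, -0, 1.476, -0.119], TCP at [0.14, -0.609, 0.239] pointing down, gripper open.
Joint ranges: [-3.01, 3.01], [-1.01, 2.22], [0.06, 2.58], [-1.02, 4.17], [0.09, 2.62], [-3.14, 3.14]. Speed limits (rad/s): [2.57, 2.57, 3.14, 3.14, 3.14, 3.14].

## Interface

Orientations are given as a rotation vector (axis times angle).
In Python, from station import ctrl gives the robot as it stands. The module is installed in compiled form; this text tells all that it offers.
- The arm moves only by the shell command python3 -m creep 'ROWS' [FORCE]. ROWS is JSON, a list of rows, each an object with "hand": the opening, from 0 (shut) to 1 (fully open); "translation": the shift along the tool's x, y, z in cm, a list of three; "delta_rot": the turn, a rotation vector about the tool's x, y, z in degrees, a list of three. A call has 1 to 8 rows; each row shifts and turns the commanded pose from where the row before left it, along the tool's axes as they then stand; what a row does not reach is not made up. A row lasts 1/8 s, in which the tool goes at most 62.5 mm and 10.7 degrees, less where a joint would pass 70% of its speed; a pose out of reach is approached as far as the arm can. A call with a gripper value outside its range is refused whole. The fingers move at their own pace and stop on an object; FORCE is the grip in N (left out, the last holds). Time passes only in rows, so rows that do not move let the fingers close. It gives the time, the measured TCP pose, the force and the opening at its end, in the units of the state.
- ctrl.get_obs(): the state, without advancing time (a new reading comes with each control period).
- ctrl.get_image(name): name is "scene" or "top" or "wrist"; returns (picture, depth): 480x640x3 uint8, red, green, blue; 480x640 float32, m along the optical axis (not along the pixel's ray), 0 where there is no reading.
- ctrl.calibration(name): a dict with "fx", "fy", "cx", "cy" (pixels), "T" (4x4, takes a point from camera to world coordinates). Camera axes: x right, y up, looking along -z (the intrinsics and any distortion apply to the point x, -y, -z); pixel columns grow to the right and rows downward; lengths in m; the calibration is good to about 2 mm. A picture is of the moment at which its call begins: read the wrist's pose just before it. calibration takes no time and is no camera call; for the wrist camera it gives the pose at the moment of the call.
- ctrl.finish_job(): hands the job in, once; it reports no verdict.
The state is a dict: "t": time; "q": joint angles; "dq": joint speeds; "effort": joint torques, N m; "tool_pos": TCP position; "tool_rot": TCP orientation; "contact_force": force on the tool from outside, world axes, zero at the start; "wrist_torque": the same for the moment, N m; "opening": finger opening in m.
Only numpy, scipy, OpenCV 4.12 (cv2) and the standard library are available. Lean on these libraries where they do the work, as an engineer would, in place of code of your own. Each camera call takes 0.05 s, during which the arm holds its last target.

## Task

Push the flat white sample case with the blue label along the worktop with the fingertips, through the narrow gap between the two orange posts and on into the reading bay, until it sits flush against the rubber-faced end stop. The case must slide flat on the worktop all the way: do not lift or carry it, and leave the other things where they stand.

Things in the scene. Friction and masses are not known exactly. Their poses are not given: they have to be found in the camera images.
- case_mid (a point): centre of the loose flat white sample case with a plain blue square label on its lid (78 mm along its x, 76 mm along its y, 14 mm high, 0.08 to 0.17 kg), lying flat on the worktop; the point is 7 mm above its underside, z up. It starts with its x within 25 degrees of the world y axis, +x (lid hinge) roughly toward the bay; it passes the gap with its x along the bay's y.
- bay: reading bay fixed to the worktop. Origin: on the worktop mid-way between two round orange posts (18 mm diameter, 43 mm tall, centres at x = -50 and +50 mm; the gap is 82 mm, 6 mm more than the case's 76). +y points into the bay, x from post to post, z up. Behind the posts aluminium side rails, 18 mm high (inner faces at x = -47.5 and +47.5 mm), lead to the end stop.
- bay_stop (a point): middle of the rubber face of the bay's end stop, 9 mm above the worktop, at x = 0, y = 92 mm in the bay's frame, same axes. The stop block behind it is at most 48 mm tall; the bay's floor is the worktop itself. A case flush with the stop has its centre 39 mm before this point and its trailing edge 14 mm past the line through the post centres.
- gear: bystander: white plastic gear, 33 mm across, 16 mm high, origin at the centre of its underside; leave it alone
- tape_roll: bystander: roll of masking tape lying flat, 66 mm across, 19 mm high, origin at the centre of its underside; leave it alone
- objective_spare: bystander: black lens objective standing upright, 51 mm across, 52 mm high, origin at the centre of its underside; leave it alone
- bolt: bystander: steel bolt lying flat, 36 mm long, 15 mm wide, 13 mm high, origin at the centre of its underside; leave it alone
- dropper_bottle: bystander: dropper bottle with black top, 38 mm across, 113 mm tall, origin at the centre of its underside; leave it alone

How it is judged:
On the way:
1. the case passes between the two posts, flat on the worktop (y of case_mid in the frame of bay between -0.025 and 0.03 m and x of case_mid in the frame of bay between -0.01 and 0.01 m and height (world z) of case_mid below 0.011 m), for 0.1 s.
At the end, for the whole second after the job is handed in: The case rests flat on the worktop inside the bay, its centre within about 5 mm of where it touches the stop and within 12 mm of the bay's centre line, square to the stop within 5 degrees, at rest (y of case_mid in the frame of bay between 0.048 and 0.058 m and x of case_mid in the frame of bay between -0.012 and 0.012 m and angle between the x axis of case_mid and the y axis of bay, either way round below 0.09 rad and height (world z) of case_mid below 0.011 m and linear speed of case below 0.01 m/s).
It fails at once if the sample case is lifted off the worktop (more than 6 mm) (height (world z) of case_mid above 0.013 m).
It fails at once if the sample case is tipped (more than 11 degrees) (angle between case_mid's own z axis and vertical above 0.2 rad).
It fails at once if a bystander is moved more than 15 mm (distance of any of gear, tape_roll, objective_spare, bolt, dropper_bottle from where it was at the start of the episode above 0.015 m).
It also fails if it takes over 61 s, if anything falls off the work surface, if the arm or the gripper's body presses on something with over 40 N, if the wrist force passes 120 N, or if a joint passes its speed limit or range.

## Working session

There is one attempt and no reset: what is moved stays moved. The work goes in short steps, Python scripts to look and compute and a shell command to move; the robot and the scene stay as the last step left them, time stands still between calls to the robot, and variables do not carry over. Pictures are saved under pics/ and viewed, and the job is handed in when it is done.

```bash
mkdir -p pics; python3 - <<'E'
from station import ctrl
import cv2,numpy as np
o=ctrl.get_obs(); print({k:np.round(v,3) for k,v in o.items()})
for n in("scene","top"):
    c=ctrl.calibration(n);p,d=ctrl.get_image(n)
    cv2.imwrite(f"pics/{n}0.png",p[:,:,::-1]); np.save(f"pics/{n}0.npy",d)
    print(n,c)
E
```

```text
{'t': np.float64(0.0), 'q': array([-1.464,  0.053,  1.614,  0.   ,  1.476, -0.119]), 'dq': array([ 0.001,  0.001,  0.   , -0.   , -0.001, -0.001]), 'effort': array([-0.0000e+00, -3.9368e+01, -3.7018e+01, -0.0000e+00,  7.0000e-03,
        0.0000e+00]), 'tool_pos': array([ 0.14 , -0.609,  0.238]), 'tool_rot': array([-3.12 , -0.354, -0.   ]), 'contact_force': array([0.007, 0.055, 1.602]), 'wrist_torque': array([-0.046, -0.008, -0.025]), 'opening': np.float64(0.085)}
scene {'fx': 557.2176957885076, 'fy': 557.2176957885076, 'cx': 306.6920529027486, 'cy': 242.67826098918403, 'T': array([[ 0.90018192,  0.29314194, -0.32208743,  0.087255  ],
       [-0.43528915,  0.58182859, -0.68702172, -1.17152911],
       [-0.0139952 ,  0.7586457 ,  0.65135308,  0.92314751],
       [ 0.        ,  0.        ,  0.        ,  1.        ]])}
top {'fx': 561.4907317903132, 'fy': 561.4907317903132, 'cx': 315.5630611641857, 'cy': 244.79862185819894, 'T': array([[ 5.63190636e-04,  9.97418257e-01, -7.18087919e-02,
         4.51575076e-01],
       [-9.99964609e-01,  1.16449779e-03,  8.33213649e-03,
        -2.26433491e-01],
       [ 8.39424624e-03,  7.18015580e-02,  9.97383614e-01,
         1.20150563e+00],
       [ 0.00000000e+00,  0.00000000e+00,  0.00000000e+00,
         1.00000000e+00]])}
```

View pics/scene0.png

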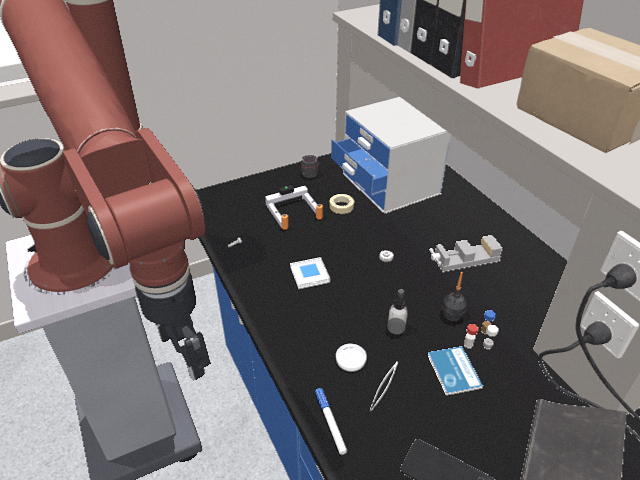

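View pics/top0.png

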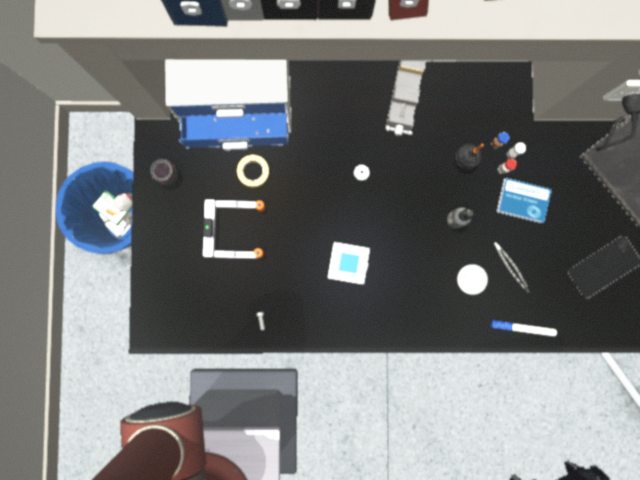

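The top view shows the case at about (349,263), the orange posts at (260,206) and (258,253), and the stop at about (209,228). The bay opens toward image right, which is world −y. I'll enlarge it for measuring.

```bash
cat > h.py <<'E'
import cv2,numpy as np
from station import ctrl
def at_z(c,u,v,z):
    r=np.array([(u-c['cx'])/c['fx'],-(v-c['cy'])/c['fy'],-1.]);T=c['T'];w=T[:3,:3]@r
    s=(z-T[2,3])/w[2]; return T[:3,3]+s*w
def crop(p,u0,v0,w,h,k,fn):
    cv2.imwrite(fn,cv2.resize(p[v0:v0+h,u0:u0+w],None,fx=k,fy=k,interpolation=cv2.INTER_CUBIC))
E
python3 - <<'E'
from h import *
p=cv2.imread('pics/top0.png')
crop(p,190,180,190,120,4,'pics/top0c.png')
hsv=cv2.cvtColor(p,cv2.COLOR_BGR2HSV);c=ctrl.calibration('top')
d=np.load('pics/top0.npy')
m=cv2.inRange(hsv,(5,120,120),(20,255,255)); m[:, :230]=0;m[:,290:]=0
n,l,s,ce=cv2.connectedComponentsWithStats(m)
for i in range(1,n):
    if s[i,4]>15: print('orange',s[i],ce[i],at_z(c,*ce[i],.043))
m=(p.min(2)>150).astype(np.uint8); m|=cv2.inRange(hsv,(85,60,100),(125,255,255))//255
m[:,:310]=0;m[:,385:]=0;m[:230]=0;m[300:]=0
cs,_=cv2.findContours(m,cv2.RETR_EXTERNAL,cv2.CHAIN_APPROX_NONE);k=max(cs,key=cv2.contourArea)
b=cv2.boxPoints(cv2.minAreaRect(k));print(b)
w=np.array([at_z(c,*q,.014)[:2] for q in b]);print(w,np.linalg.norm(np.diff(w,axis=0),axis=1),w.mean(0))
E
```

```text
orange [256 200   9  11  66] [260.18181818 205.33333333] [ 0.61704988 -0.12100862  0.043     ]
orange [253 248  10  10  57] [258.63157895 251.96491228] [ 0.5200101  -0.11855123  0.043     ]
[[326.48624 277.9541 ]
 [332.9523  240.77428]
 [370.89175 247.37244]
 [364.4257  284.55225]]
[[ 0.46689903 -0.25946218]
 [ 0.54567739 -0.2732523 ]
 [ 0.53173461 -0.3537422 ]
 [ 0.45304555 -0.33956609]] [0.07997624 0.08168858 0.0799558 ] [ 0.49933914 -0.30650569]
```

View pics/top0c.png

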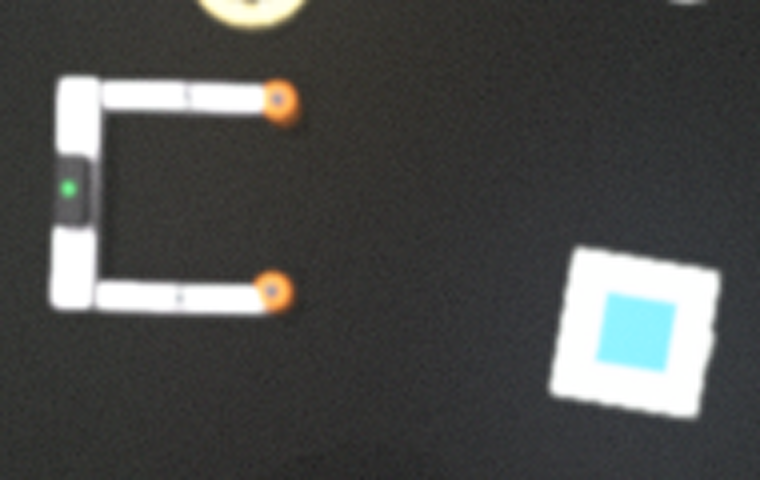

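Before moving I'll check heights and bystander positions, and compute the targets.

```bash
python3 - <<'E'
from h import *
c=ctrl.calibration('top');d=np.load('pics/top0.npy')
def dep(u,v):
    z=d[int(v),int(u)];r=np.array([(u-c['cx'])/c['fx'],-(v-c['cy'])/c['fy'],-1.])*z;return c['T'][:3,:3]@r+c['T'][:3,3]
a=at_z(c,257.75,252.75,.043);b=at_z(c,259.5,204.75,.043);print('posts',a,b,np.linalg.norm(a-b),(a+b)/2,np.degrees(np.arctan2(*(b-a)[1::-1])))
for n,u,v in [('caselid',349,263),('table',300,230),('gear',361,172),('tape',253,158),('bolt',261,320),('bottle',464,214),('post',259,205),('stop',206,220),('obj',163,172)]: print(n,dep(u,v).round(3))
E
python3 -m creep '[{"hand":0.35,"translation":[4.4,-3.0,0],"delta_rot":[0,0,0]},{"hand":0.35,"translation":[4.4,-3.0,0],"delta_rot":[0,0,0]},{"hand":0.35,"translation":[4.4,-3.0,0],"delta_rot":[0,0,0]},{"hand":0.35,"translation":[4.4,-3.0,0],"delta_rot":[0,0,0]},{"hand":0.35,"translation":[4.4,-3.0,0],"delta_rot":[0,0,0]},{"hand":0.35,"translation":[4.4,-3.0,0],"delta_rot":[0,0,0]},{"hand":0.35,"translation":[4.4,-3.0,0],"delta_rot":[0,0,0]},{"hand":0.35,"translation":[4.2,-3.2,0],"delta_rot":[0,0,0]}]' 40
```

```text
posts [ 0.51838445 -0.11674518  0.043     ] [ 0.61826862 -0.11958388  0.043     ] 0.09992450348227744 [ 0.56832653 -0.11816453  0.043     ] -1.62790471749857
caselid [ 0.498 -0.307  0.019]
table [ 0.569 -0.203  0.006]
gear [ 0.697 -0.335 -0.003]
tape [ 0.722 -0.103  0.019]
bolt [ 0.378 -0.122  0.01 ]
bottle [ 0.592 -0.529  0.102]
post [ 0.617 -0.119  0.045]
stop [ 0.586 -0.01   0.046]
obj [0.685 0.08  0.05 ]
t: 1.1
tool_pos: [0.4277, -0.2933, 0.2389]
tool_rot: [-3.121, -0.354, 0.0]
contact_force: [0.1, -0.2, 0.3]
opening: 0.0299
```

Post spacing measures 99.9 mm, as it should. Next I turn the tool to the case's side-face normal and descend part-way.

```bash
python3 -m creep '[{"hand":0.35,"translation":[0,0,3],"delta_rot":[0,0,8]},{"hand":0.35,"translation":[0,0,4],"delta_rot":[0,0,8]},{"hand":0.35,"translation":[0,0,4],"delta_rot":[0,0,6.8]},{"hand":0.35,"translation":[0,0,4],"delta_rot":[0,0,0]},{"hand":0.35,"translation":[0,0,3.9],"delta_rot":[0,0,0]},{"hand":0.35,"translation":[0,0,0],"delta_rot":[0,0,0]}]'
python3 - <<'E'
from h import *
for n in("wrist","scene"):
    c=ctrl.calibration(n);p,d=ctrl.get_image(n); cv2.imwrite(f"pics/{n}1.png",p[:,:,::-1])
crop(p[:,:,::-1],220,170,200,150,4,'pics/scene1c.png')
E
```

```text
t: 1.85
tool_pos: [0.4242, -0.2925, 0.0464]
tool_rot: [-3.125, 0.27, 0.011]
contact_force: [0.0, -0.1, 0.4]
opening: 0.0299
```

View pics/wrist1.png

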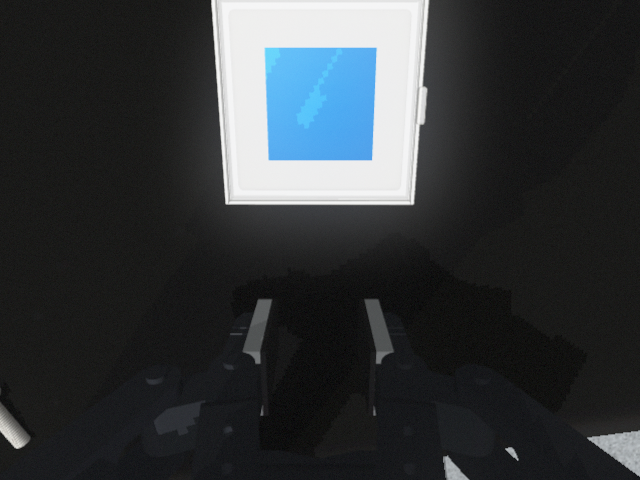

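View pics/scene1c.png

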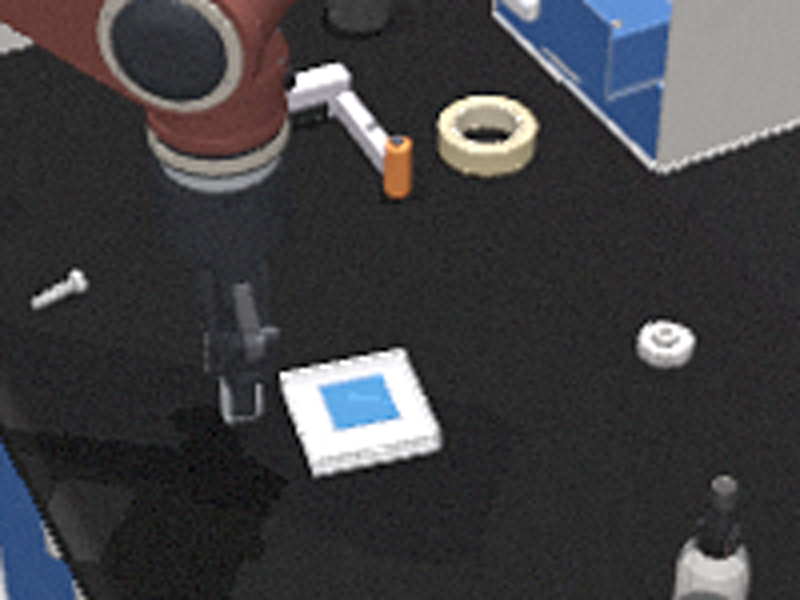

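In the wrist view the case lies straight ahead and square, with its near edge at row 204, columns 226–414. The jaws are centred on it at column 318. A small latch tab sits mid trailing face, at (421,105). I'll go down beside the case.

```bash
python3 -m creep '[{"hand":0.35,"translation":[0,0,1.5],"delta_rot":[0,0,0]},{"hand":0.35,"translation":[0,0,1.0],"delta_rot":[0,0,0]},{"hand":0.35,"translation":[0,0,0.5],"delta_rot":[0,0,0]},{"hand":0.35,"translation":[0,0,0.3],"delta_rot":[0,0,0]},{"hand":0.35,"translation":[0,0,0],"delta_rot":[0,0,0]}]'
python3 - <<'E'
from h import *
for n in("wrist","scene"):
    c=ctrl.calibration(n);p,d=ctrl.get_image(n); cv2.imwrite(f"pics/{n}2.png",p[:,:,::-1])
crop(p[:,:,::-1],250,220,100,75,8,'pics/scene2c.png')
E
```

```text
t: 2.58
tool_pos: [0.4268, -0.2949, 0.0172]
tool_rot: [-3.13, 0.27, 0.0]
contact_force: [0.1, -0.3, -0.3]
opening: 0.03
```

View pics/scene2c.png

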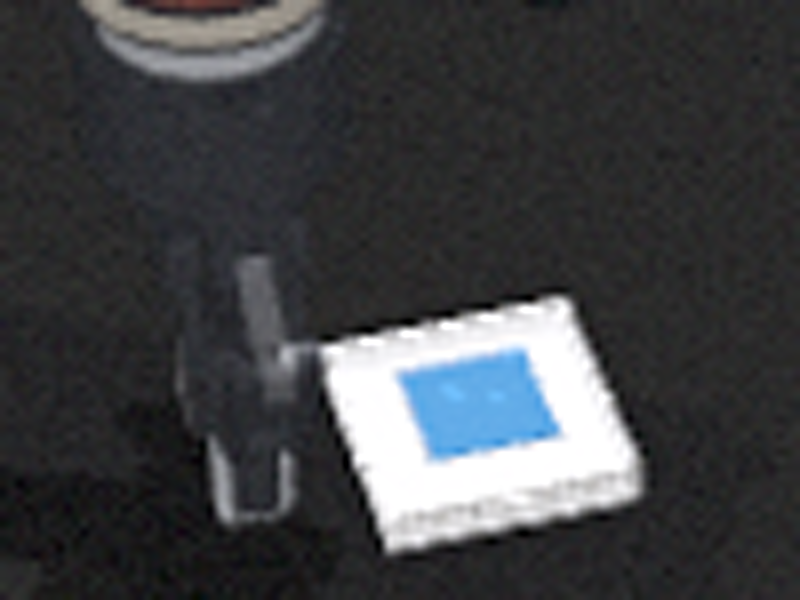

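View pics/wrist2.png

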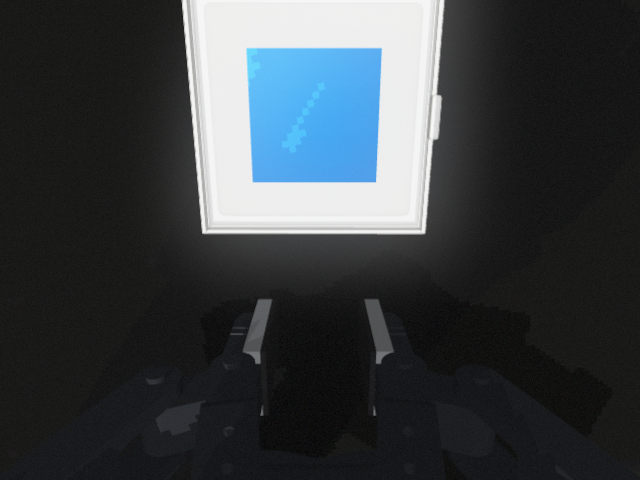

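```bash
python3 -m creep '[{"hand":0.35,"translation":[0,0,0.4],"delta_rot":[0,0,0]},{"hand":0.35,"translation":[0,0,0],"delta_rot":[0,0,0]}]'; python3 -m creep '[{"hand":0.35,"translation":[0,0,0],"delta_rot":[0,0,0]}]'
```

```text
t: 2.92
tool_pos: [0.4267, -0.2947, 0.013]
tool_rot: [-3.13, 0.27, 0.001]
contact_force: [0.3, 0.6, 0.2]
opening: 0.0298
t: 3.05
tool_pos: [0.4269, -0.2949, 0.0133]
tool_rot: [-3.13, 0.27, -0.0]
contact_force: [0.1, -0.4, 0.4]
opening: 0.0298
```

```bash
python3 -m creep '[{"hand":0.35,"translation":[1.0,0,0],"delta_rot":[0,0,0]},{"hand":0.35,"translation":[0.8,0,0],"delta_rot":[0,0,0]},{"hand":0.35,"translation":[0.5,0,0],"delta_rot":[0,0,0]},{"hand":0.35,"translation":[0.5,0,0],"delta_rot":[0,0,0]},{"hand":0.35,"translation":[0.5,0,0],"delta_rot":[0,0,-0.8]},{"hand":0.35,"translation":[0.5,0,0],"delta_rot":[0,0,-0.8]},{"hand":0.35,"translation":[0.5,0,0],"delta_rot":[0,0,-0.8]},{"hand":0.35,"translation":[0.5,0,0],"delta_rot":[0,0,-0.8]}]'
python3 - <<'E'
from h import *
p,d=ctrl.get_image("wrist"); cv2.imwrite("pics/wrist3.png",p[:,:,::-1])
E
```

```text
t: 4.05
tool_pos: [0.4745, -0.3027, 0.0132]
tool_rot: [-3.136, 0.181, 0.0]
contact_force: [-0.8, -0.7, 0.5]
opening: 0.0297
```

View pics/wrist3.png

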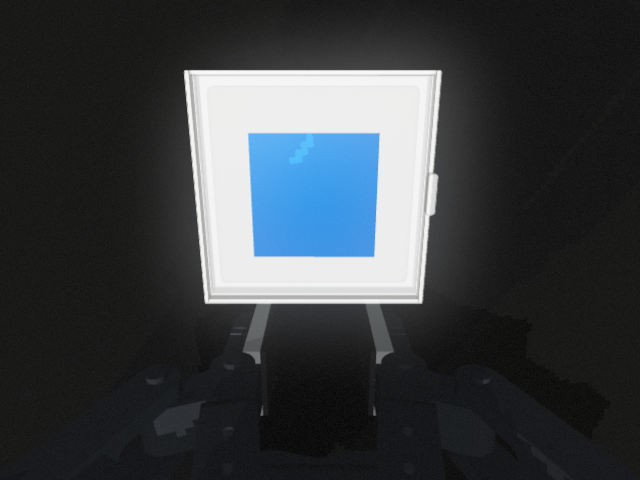

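The case is flush on both fingertips and square. I keep pushing sideways.

```bash
python3 -m creep '[{"hand":0.35,"translation":[0.5,0,0],"delta_rot":[0,0,-0.8]},{"hand":0.35,"translation":[0.5,0,0],"delta_rot":[0,0,-0.8]},{"hand":0.35,"translation":[0.5,0,0],"delta_rot":[0,0,-0.8]},{"hand":0.35,"translation":[0.5,0,0],"delta_rot":[0,0,-0.8]},{"hand":0.35,"translation":[0.5,0,0],"delta_rot":[0,0,-0.8]},{"hand":0.35,"translation":[0.5,0,0],"delta_rot":[0,0,-0.8]},{"hand":0.35,"translation":[0.3,0,0],"delta_rot":[0,0,-0.2]},{"hand":0.35,"translation":[0,0,0],"delta_rot":[0,0,0]}]'
python3 - <<'E'
from h import *
c=ctrl.calibration('wrist');p,d=ctrl.get_image("wrist"); p=p[:,:,::-1].copy();cv2.imwrite("pics/wrist4.png",p)
c2=ctrl.calibration('top');q,d=ctrl.get_image("top"); q=q[:,:,::-1].copy();cv2.imwrite("pics/top4.png",q);crop(q,200,180,190,120,4,'pics/top4c.png')
np.savez('pics/w4.npz',T=c['T'],i=[c['fx'],c['fy'],c['cx'],c['cy']])
E
```

```text
t: 5.1
tool_pos: [0.5075, -0.3053, 0.0134]
tool_rot: [3.141, -0.045, 0.001]
contact_force: [-0.5, -0.6, -0.0]
opening: 0.0303
```

View pics/wrist4.png

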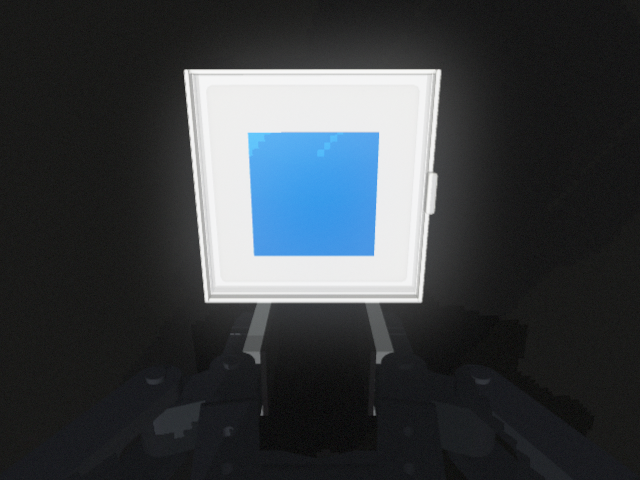

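View pics/top4c.png

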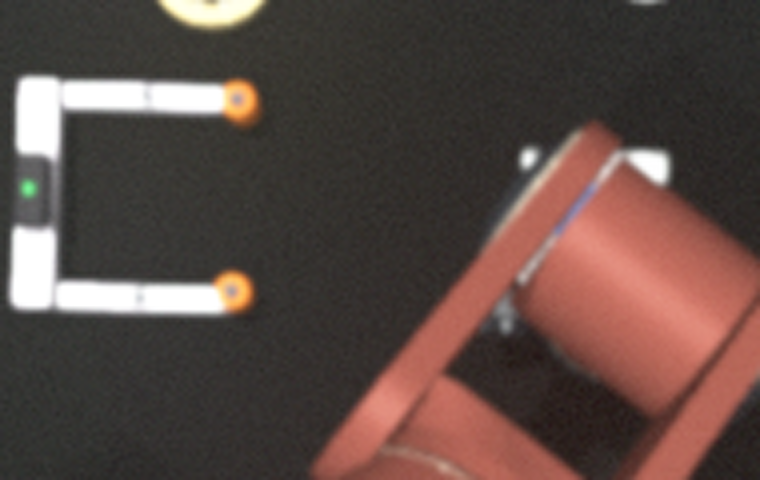

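```bash
python3 - <<'E'
from h import *
z=np.load('pics/w4.npz');c=dict(T=z['T'],fx=z['i'][0],fy=z['i'][1],cx=z['i'][2],cy=z['i'][3])
w=np.array([at_z(c,u,v,.014)[:2] for u,v in [(185,70),(441,70),(422,300),(206,300)]]);print(w,w.mean(0),np.linalg.norm(w-np.roll(w,1,0),axis=1))
l=np.array([at_z(c,u,v,.014)[:2] for u,v in [(248.5,132.5),(379,132),(374.5,256),(254,256)]]);print(l.mean(0))
O=np.array([.5683,-.1182]);t=np.radians(-1.63);ex=np.array([np.cos(t),np.sin(t)]);ey=np.array([-np.sin(t),np.cos(t)])
for m in (w.mean(0),l.mean(0),ctrl.get_obs()['tool_pos'][:2]): print('bay',(m-O)@ex,(m-O)@ey)
E
```

```text
[[ 0.59667669 -0.26825855]
 [ 0.59454871 -0.34367532]
 [ 0.51976617 -0.34160631]
 [ 0.52190123 -0.26628773]] [ 0.5582232  -0.30495698] [0.07480143 0.07544678 0.07481115 0.07534883]
[ 0.55747389 -0.30508135]
bay -0.004760415972574591 -0.1869680433754179
bay -0.005505881250040072 -0.1871136741773654
bay -0.05570794859345369 -0.18872811895894448
```

The case reads about −5 mm off the bay's centre line. I'll push 5.5 mm more, then back off, lift, and go round behind it.

```bash
python3 -m creep '[{"hand":0.35,"translation":[0.3,0,0],"delta_rot":[0,0,0]},{"hand":0.35,"translation":[0.25,0,0],"delta_rot":[0,0,0]},{"hand":0.35,"translation":[0,0,0],"delta_rot":[0,0,0]},{"hand":0.35,"translation":[-1,0,0],"delta_rot":[0,0,0]},{"hand":0.35,"translation":[-1.5,0,0],"delta_rot":[0,0,0]},{"hand":0.4,"translation":[0,0,-4],"delta_rot":[0,0,0]},{"hand":0.4,"translation":[0,0,-4],"delta_rot":[0,0,0]},{"hand":0.4,"translation":[0,4,0],"delta_rot":[0,0,0]}]'
python3 -m creep '[{"hand":0.4,"translation":[3,5,0],"delta_rot":[0,0,0]},{"hand":0.4,"translation":[4.5,0,0],"delta_rot":[0,0,0]},{"hand":0.4,"translation":[0,0,0],"delta_rot":[0,0,-10]},{"hand":0.4,"translation":[0,0,0],"delta_rot":[0,0,-10]},{"hand":0.4,"translation":[0,0,0],"delta_rot":[0,0,-10]},{"hand":0.4,"translation":[0,0,0],"delta_rot":[0,0,-10]},{"hand":0.4,"translation":[0,0,0],"delta_rot":[0,0,-10]},{"hand":0.4,"translation":[0,0,0],"delta_rot":[0,0,-10]}]'
python3 -m creep '[{"hand":0.4,"translation":[0,0,0],"delta_rot":[0,0,-10]},{"hand":0.4,"translation":[0,0,0],"delta_rot":[0,0,-10]},{"hand":0.4,"translation":[0,0,0],"delta_rot":[0,0,-10]},{"hand":0.4,"translation":[0,0,0],"delta_rot":[0,0,0]},{"hand":0.4,"translation":[0,0,0],"delta_rot":[0,0,0]}]'
python3 - <<'E'
from h import *
for n in ('wrist','top'):
    c=ctrl.calibration(n);p,d=ctrl.get_image(n); p=p[:,:,::-1].copy();cv2.imwrite(f"pics/{n}5.png",p)
    np.savez(f'pics/{n}5.npz',T=c['T'],i=[c['fx'],c['fy'],c['cx'],c['cy']])
crop(p,200,180,190,120,4,'pics/top5c.png')
E
```

```text
t: 6.2
tool_pos: [0.4878, -0.3452, 0.0977]
tool_rot: [3.137, -0.042, 0.009]
contact_force: [0.3, -0.8, -0.6]
opening: 0.0342
t: 7.2
tool_pos: [0.5587, -0.3967, 0.093]
tool_rot: [-2.738, -1.538, 0.001]
contact_force: [-0.5, 0.7, -0.4]
opening: 0.0339
t: 7.82
tool_pos: [0.5594, -0.3968, 0.0932]
tool_rot: [-2.256, -2.186, 0.0]
contact_force: [0.9, -0.5, 0.3]
opening: 0.0339
```

View pics/wrist5.png

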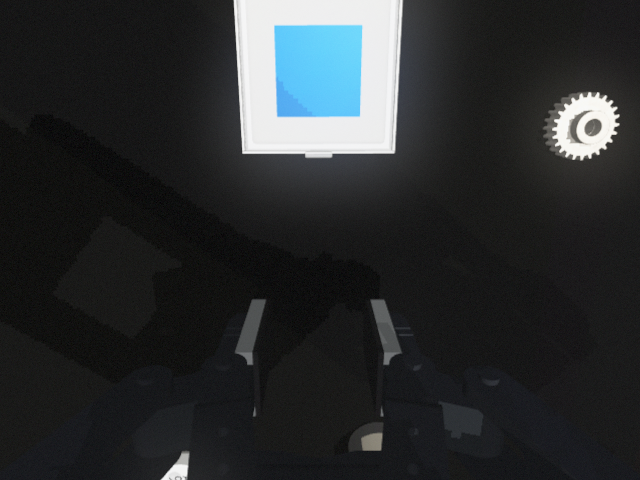

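View pics/top5c.png

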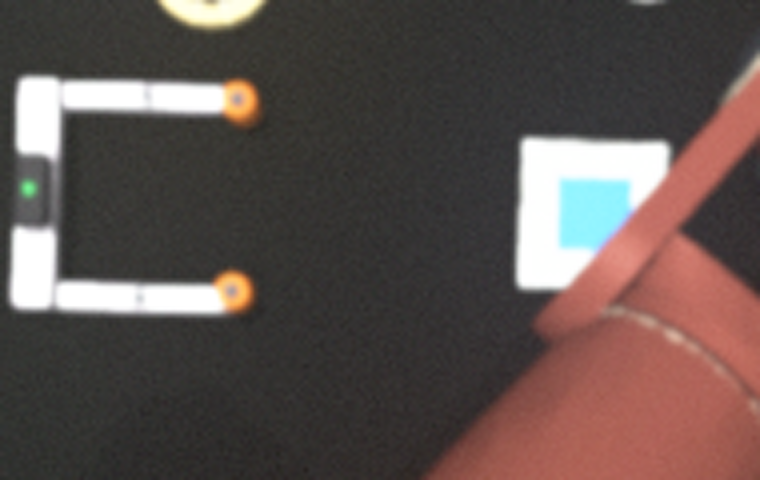

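```bash
python3 - <<'E'
from h import *
def L(f):
    z=np.load(f);return dict(T=z['T'],fx=z['i'][0],fy=z['i'][1],cx=z['i'][2],cy=z['i'][3])
O=np.array([.5683,-.1182]);t=np.radians(-1.63);ex=np.array([np.cos(t),np.sin(t)]);ey=np.array([-np.sin(t),np.cos(t)])
B=lambda m:np.round([(m[:2]-O)@ex*1e3,(m[:2]-O)@ey*1e3],1)
c=L('pics/wrist5.npz')
for q in [(318.6,70.5),(243,152),(395,152),(274.5,25),(362,25),(361,116),(277,116)]:print(q,B(at_z(c,*q,.014)))
c=L('pics/top5.npz')
for q in [(522,140),(517,288),(520.5,138),(668,142)]:print('top',B(at_z(c,200+q[0]/4,180+q[1]/4,.014)))
print(B(at_z(c,259.5,205,.043)),B(at_z(c,258,252.75,.043)), 'tool',B(ctrl.get_obs()['tool_pos']))
E
```

```text
(318.6, 70.5) [   0.6 -186.3]
(243, 152) [ -37.1 -224. ]
(395, 152) [  38.5 -224.2]
(274.5, 25) [ -19.5 -166.9]
(362, 25) [  20.4 -167. ]
(361, 116) [  21.1 -206.9]
(277, 116) [ -19.7 -206.8]
top [  36.7 -148.9]
top [ -42.3 -148.4]
top [  37.7 -148.1]
top [  37.9 -226.7]
[49.5  0. ] [-49.9  -0.5] tool [  -0.7 -278.7]
```

Wrist reading puts the case at +0.6 mm off the bay line and the top camera at about −2 mm. Both show it square, so I descend behind it and push part-way. The latch sits between the two fingertips.

```bash
python3 -m creep '[{"hand":0.4,"translation":[0,0,3],"delta_rot":[0,0,0]},{"hand":0.4,"translation":[0,0,3],"delta_rot":[0,0,0]},{"hand":0.4,"translation":[0,0,1.4],"delta_rot":[0,0,0]},{"hand":0.4,"translation":[0,0,0.6],"delta_rot":[0,0,0]},{"hand":0.4,"translation":[1,0,0],"delta_rot":[0,0,0]},{"hand":0.4,"translation":[1,0,0],"delta_rot":[0,0,0]},{"hand":0.4,"translation":[1,0,0],"delta_rot":[0,0,0]},{"hand":0.4,"translation":[0.5,0,0],"delta_rot":[0,0,0]}]'
python3 -m creep '[{"hand":0.4,"translation":[0.4,0,0],"delta_rot":[0,0,0]},{"hand":0.4,"translation":[0.4,0,0],"delta_rot":[0,0,0]},{"hand":0.4,"translation":[0.6,0,0],"delta_rot":[0,0,0]},{"hand":0.4,"translation":[0.6,0,0],"delta_rot":[0,0,0]},{"hand":0.4,"translation":[0.6,0,0],"delta_rot":[0,0,0]},{"hand":0.4,"translation":[0.6,0,0],"delta_rot":[0,0,0]},{"hand":0.4,"translation":[0.6,0,0],"delta_rot":[0,0,0]},{"hand":0.4,"translation":[0.6,0,0],"delta_rot":[0,0,0]}]'
python3 - <<'E'
from h import *
p,d=ctrl.get_image("wrist"); cv2.imwrite("pics/wrist6.png",p[:,:,::-1])
p,d=ctrl.get_image("top"); crop(p[:,:,::-1],200,180,190,120,4,'pics/top6c.png')
E
```

```text
t: 8.93
tool_pos: [0.5613, -0.361, 0.0139]
tool_rot: [2.252, 2.189, 0.0]
contact_force: [-0.2, -0.4, 0.4]
opening: 0.0341
t: 9.93
tool_pos: [0.5624, -0.3175, 0.0134]
tool_rot: [2.253, 2.189, -0.0]
contact_force: [-0.0, -1.9, 1.3]
opening: 0.0341
```

View pics/wrist6.png

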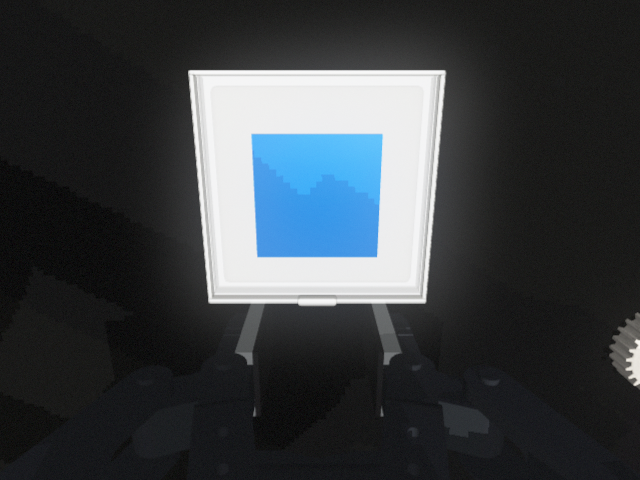

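View pics/top6c.png

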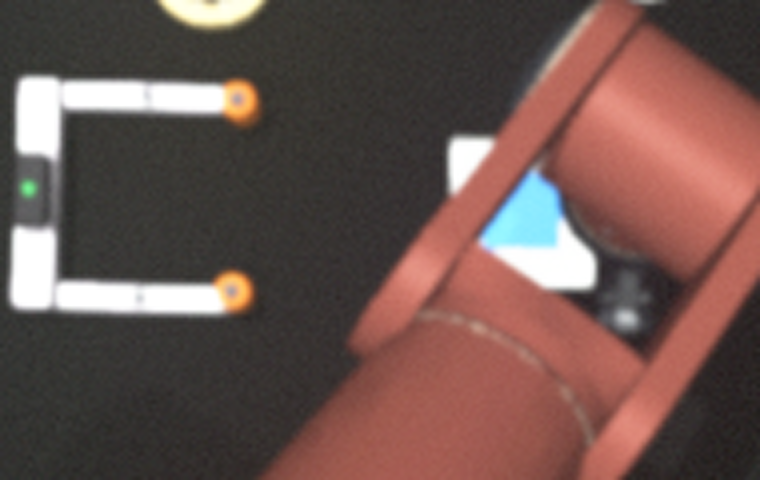

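Both tips are in contact and the case is square. I continue to just before the posts.

```bash
python3 -m creep '[{"hand":0.4,"translation":[0.7,0,0],"delta_rot":[0,0,0]},{"hand":0.4,"translation":[0.8,0,0],"delta_rot":[0,0,0]},{"hand":0.4,"translation":[0.9,0,0],"delta_rot":[0,0,0]},{"hand":0.4,"translation":[0.9,0,0],"delta_rot":[0,0,0]},{"hand":0.4,"translation":[0.9,0,0],"delta_rot":[0,0,0]},{"hand":0.4,"translation":[0.9,0,0],"delta_rot":[0,0,0]},{"hand":0.4,"translation":[0.8,0,0],"delta_rot":[0,0,0]},{"hand":0.4,"translation":[0.5,0,0],"delta_rot":[0,0,0]}]'
python3 -m creep '[{"hand":0.4,"translation":[0.4,0,0],"delta_rot":[0,0,0]},{"hand":0.4,"translation":[0,0,0],"delta_rot":[0,0,0]}]'
python3 - <<'E'
from h import *
for n in ('wrist','top'):
    c=ctrl.calibration(n);p,d=ctrl.get_image(n); p=p[:,:,::-1].copy();cv2.imwrite(f"pics/{n}7.png",p)
    np.savez(f'pics/{n}7.npz',T=c['T'],i=[c['fx'],c['fy'],c['cx'],c['cy']])
crop(p,200,180,190,120,4,'pics/top7c.png')
E
```

```text
t: 11.02
tool_pos: [0.5641, -0.2533, 0.0133]
tool_rot: [-2.253, -2.189, 0.0]
contact_force: [-0.3, 0.2, -0.9]
opening: 0.0341
t: 11.28
tool_pos: [0.5643, -0.2496, 0.0133]
tool_rot: [-2.253, -2.189, -0.0]
contact_force: [0.2, 0.5, -0.1]
opening: 0.0344
```

View pics/wrist7.png

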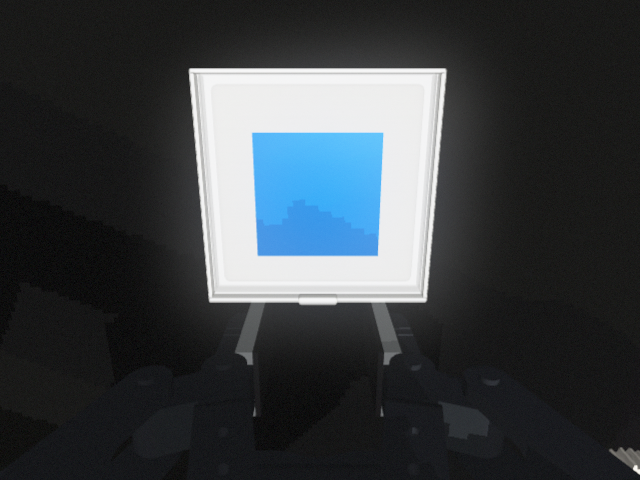

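View pics/top7c.png

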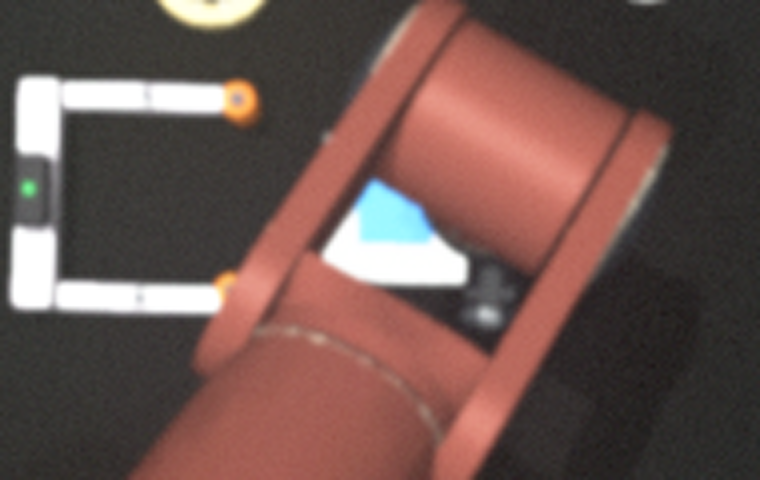

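```bash
python3 -m creep '[{"hand":0.4,"translation":[0.5,0,0],"delta_rot":[0,0,0]},{"hand":0.4,"translation":[0.6,0,0],"delta_rot":[0,0,0]},{"hand":0.4,"translation":[0.6,0,0],"delta_rot":[0,0,0]},{"hand":0.4,"translation":[0.4,0,0],"delta_rot":[0,0,0]},{"hand":0.4,"translation":[0,0,0],"delta_rot":[0,0,0]}]'
python3 - <<'E'
from h import *
for n in ('wrist','top'):
    c=ctrl.calibration(n);p,d=ctrl.get_image(n); p=p[:,:,::-1].copy();cv2.imwrite(f"pics/{n}8.png",p)
    np.savez(f'pics/{n}8.npz',T=c['T'],i=[c['fx'],c['fy'],c['cx'],c['cy']])
crop(p,200,180,190,120,4,'pics/top8c.png')
E
```

```text
t: 12.0
tool_pos: [0.5648, -0.2283, 0.0132]
tool_rot: [-2.253, -2.189, -0.0]
contact_force: [0.9, 0.7, 0.4]
opening: 0.0342
```

View pics/wrist8.png

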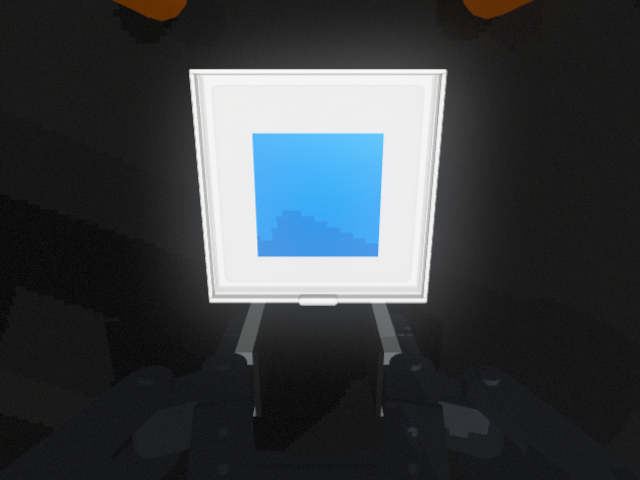

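View pics/top8c.png

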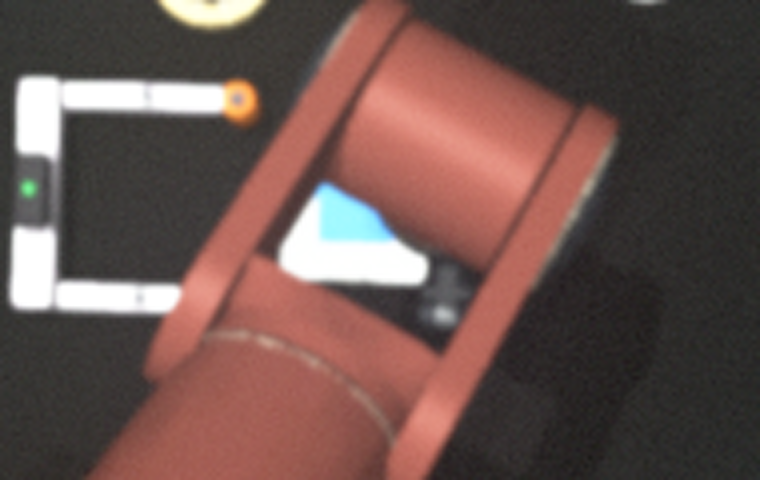

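Post bases appear at the top of the wrist view: lowest points (163,20) and (486,18), inner edges at columns 187 and 462. The case's leading edge runs (190,70)–(446,70).

```bash
python3 - <<'E'
from h import *
z=np.load('pics/wrist8.npz');c=dict(T=z['T'],fx=z['i'][0],fy=z['i'][1],cx=z['i'][2],cy=z['i'][3]);print(z['i'])
crop(cv2.imread('pics/wrist8.png'),90,0,470,90,1.7,'pics/w8c.png')
f=lambda u,v,h:at_z(c,u,v,h)[:2]
a,b=f(163,20,0),f(486,18,0);print('posts front',a,b,np.linalg.norm(a-b))
ai,bi=f(187,0,0),f(462,0,0);print('inner',ai,bi,np.linalg.norm(ai-bi))
l=[f(190,70,.014),f(446,70,.014),f(427,298,.014),f(210,298,.014)];print(l,np.mean(l,axis=0))
e=(b-a)/np.linalg.norm(b-a);print('post line yaw',np.degrees(np.arctan2(e[1],e[0])),'case yaw',np.degrees(np.arctan2(*(l[1]-l[0])[::-1])))
print('lateral case-bay mm',(np.mean(l,axis=0)-(a+b)/2)@e*1e3,(np.mean(l,axis=0)-(ai+bi)/2)@e*1e3)
c=ctrl.calibration('top')
O=np.array([.5683,-.1182]);t=np.radians(-1.63);ex=np.array([np.cos(t),np.sin(t)])
for q in [(300,280.5),(400,284.5)]:print((at_z(c,200+q[0]/4,180+q[1]/4,.014)[:2]-O)@ex)
E
```

```text
[424.36264489 424.36264489 317.76116963 237.02082197]
posts front [ 0.51992906 -0.12370983] [ 0.62138403 -0.12597142] 0.10148017905980994
inner [ 0.52815588 -0.11834058] [ 0.61346338 -0.120717  ] 0.08534060158888636
[array([ 0.5305409 , -0.13953564]), array([ 0.60584105, -0.1416386 ]), array([ 0.604042  , -0.21557864]), array([ 0.52857968, -0.21344964])] [ 0.56725091 -0.17755063]
post line yaw -1.2770009867837673 case yaw -1.5997238276931314
lateral case-bay mm -2.230092068888381 -2.2647592759686543
-0.041702434401829615
-0.042260484567718415
```

View pics/w8c.png

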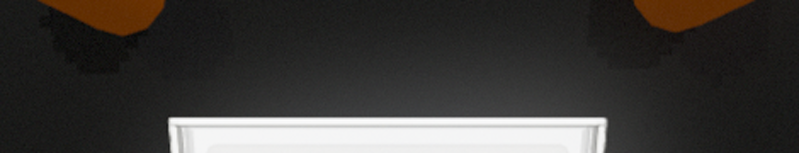

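Both cameras agree that the case is about 2.2 mm toward −x of the gap's middle. I'll push obliquely to take that out, then look again.

```bash
python3 -m creep '[{"hand":0.4,"translation":[0.2,0,0],"delta_rot":[0,0,0]},{"hand":0.4,"translation":[0.25,0.04,0],"delta_rot":[0,0,0]},{"hand":0.4,"translation":[0.25,0.04,0],"delta_rot":[0,0,0]},{"hand":0.4,"translation":[0.25,0.05,0],"delta_rot":[0,0,0]},{"hand":0.4,"translation":[0.25,0.05,0],"delta_rot":[0,0,0]},{"hand":0.4,"translation":[0.25,0.05,0],"delta_rot":[0,0,0]},{"hand":0.4,"translation":[0,0,0],"delta_rot":[0,0,0]}]'
python3 - <<'E'
from h import *
n='wrist';c=ctrl.calibration(n);p,d=ctrl.get_image(n); p=p[:,:,::-1].copy();cv2.imwrite(f"pics/{n}9.png",p)
np.savez(f'pics/{n}9.npz',T=c['T'],i=[c['fx'],c['fy'],c['cx'],c['cy']])
E
```

```text
t: 12.98
tool_pos: [0.5677, -0.2142, 0.0134]
tool_rot: [-2.253, -2.189, -0.0]
contact_force: [-0.3, -0.8, -0.1]
opening: 0.034
```

View pics/wrist9.png

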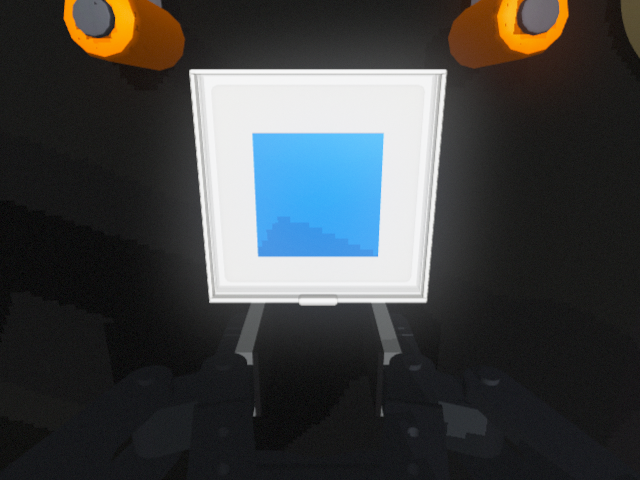

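The post inner edges at the base are at columns 185 and 449 (middle 317), and the leading edge's middle is at 318. It's centred and square, so I push through.

```bash
python3 -m creep '[{"hand":0.4,"translation":[0.4,0,0],"delta_rot":[0,0,0]},{"hand":0.4,"translation":[0.6,0,0],"delta_rot":[0,0,0]},{"hand":0.4,"translation":[0.6,0,0],"delta_rot":[0,0,0]},{"hand":0.4,"translation":[0.6,0,0],"delta_rot":[0,0,0]},{"hand":0.4,"translation":[0.6,0,0],"delta_rot":[0,0,0]},{"hand":0.4,"translation":[0.6,0,0],"delta_rot":[0,0,0]},{"hand":0.4,"translation":[0.6,0,0],"delta_rot":[0,0,0]},{"hand":0.4,"translation":[0,0,0],"delta_rot":[0,0,0]}]'
python3 - <<'E'
from h import *
n='wrist';c=ctrl.calibration(n);p,d=ctrl.get_image(n); p=p[:,:,::-1].copy();cv2.imwrite(f"pics/{n}10.png",p)
E
```

```text
t: 14.02
tool_pos: [0.5686, -0.1737, 0.0131]
tool_rot: [-2.252, -2.189, -0.0]
contact_force: [-0.6, 0.8, 0.4]
opening: 0.034
```

View pics/wrist10.png

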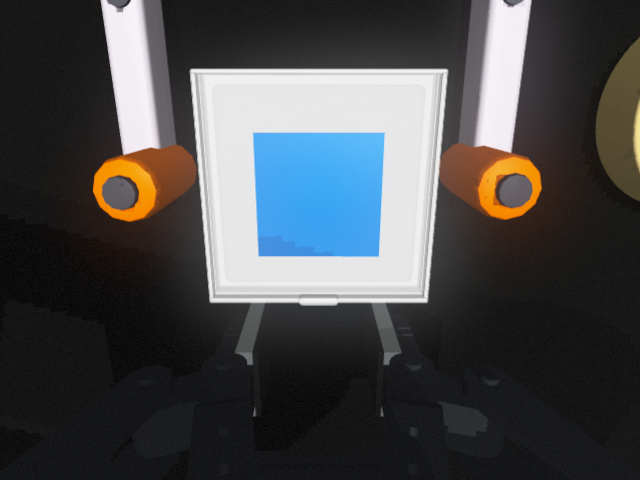

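It's centred between the posts, with case and rails symmetric about column 317. I continue, slowing near the stop.

```bash
python3 -m creep '[{"hand":0.4,"translation":[0.4,0,0],"delta_rot":[0,0,0]},{"hand":0.4,"translation":[0.6,0,0],"delta_rot":[0,0,0]},{"hand":0.4,"translation":[0.7,0,0],"delta_rot":[0,0,0]},{"hand":0.4,"translation":[0.7,0,0],"delta_rot":[0,0,0]},{"hand":0.4,"translation":[0.7,0,0],"delta_rot":[0,0,0]},{"hand":0.4,"translation":[0.7,0,0],"delta_rot":[0,0,0]},{"hand":0.4,"translation":[0.6,0,0],"delta_rot":[0,0,0]},{"hand":0.4,"translation":[0.4,0,0],"delta_rot":[0,0,0]}]'
python3 -m creep '[{"hand":0.4,"translation":[0.2,0,0],"delta_rot":[0,0,0]},{"hand":0.4,"translation":[0.2,0,0],"delta_rot":[0,0,0]},{"hand":0.4,"translation":[0,0,0],"delta_rot":[0,0,0]}]'
python3 - <<'E'
from h import *
n='wrist';c=ctrl.calibration(n);p,d=ctrl.get_image(n); p=p[:,:,::-1].copy();cv2.imwrite(f"pics/{n}11.png",p)
E
```

```text
t: 15.08
tool_pos: [0.5701, -0.1261, 0.0133]
tool_rot: [2.253, 2.189, 0.0]
contact_force: [-0.4, -1.0, 0.1]
opening: 0.0341
t: 15.45
tool_pos: [0.5703, -0.1224, 0.0133]
tool_rot: [-2.253, -2.189, -0.0]
contact_force: [0.1, -1.3, 0.4]
opening: 0.034
```

View pics/wrist11.png

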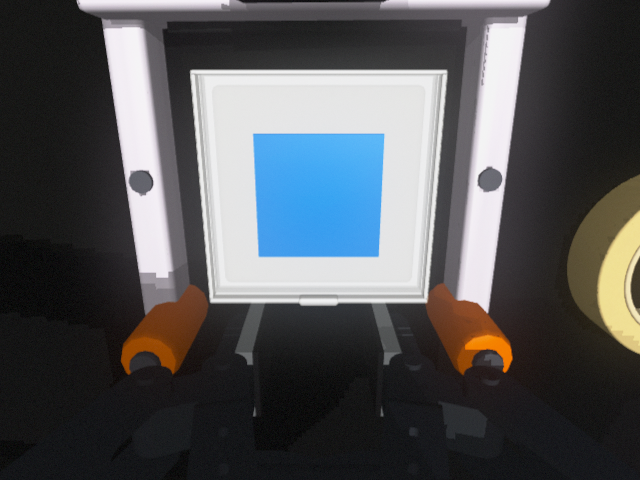

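```bash
python3 -m creep '[{"hand":0.4,"translation":[0.2,0,0],"delta_rot":[0,0,0]},{"hand":0.4,"translation":[0.2,0,0],"delta_rot":[0,0,0]},{"hand":0.4,"translation":[0,0,0],"delta_rot":[0,0,0]}]'
python3 -m creep '[{"hand":0.4,"translation":[0.15,0,0],"delta_rot":[0,0,0]},{"hand":0.4,"translation":[0,0,0],"delta_rot":[0,0,0]}]'
python3 -m creep '[{"hand":0.4,"translation":[0.1,0,0],"delta_rot":[0,0,0]},{"hand":0.4,"translation":[0,0,0],"delta_rot":[0,0,0]}]'
python3 - <<'E'
from h import *
n='wrist';c=ctrl.calibration(n);p,d=ctrl.get_image(n); p=p[:,:,::-1].copy();cv2.imwrite(f"pics/{n}12.png",p)
E
```

```text
t: 15.88
tool_pos: [0.5704, -0.1183, 0.0134]
tool_rot: [-2.253, -2.189, -0.0]
contact_force: [0.1, 0.5, -0.2]
opening: 0.0341
t: 16.12
tool_pos: [0.5705, -0.1169, 0.0134]
tool_rot: [2.253, 2.189, 0.0]
contact_force: [-0.8, 0.2, -0.2]
opening: 0.0343
t: 16.38
tool_pos: [0.5704, -0.1159, 0.0133]
tool_rot: [-2.253, -2.189, -0.0]
contact_force: [0.1, 0.5, 0.2]
opening: 0.0341
```

View pics/wrist12.png

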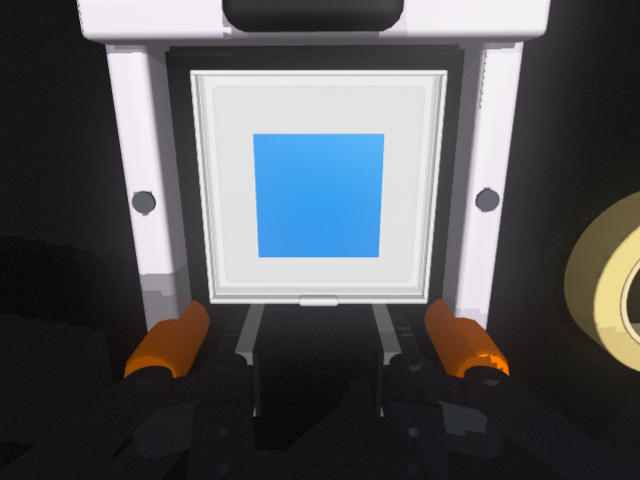

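No stop contact yet. The stop's foot is at row ~46 and the lid's leading edge at row 70, so I keep easing forward.

```bash
python3 - <<'E'
from h import *
c=ctrl.calibration('wrist')
for q in [(318,46,0),(318,46,.018),(318,70,.014),(318,70,.0),(318,298,.014)]:print(q,at_z(c,*q))
E
python3 -m creep '[{"hand":0.4,"translation":[0.15,0,0],"delta_rot":[0,0,0]},{"hand":0.4,"translation":[0.15,0,0],"delta_rot":[0,0,0]},{"hand":0.4,"translation":[0,0,0],"delta_rot":[0,0,0]}]'
python3 -m creep '[{"hand":0.4,"translation":[0.1,0,0],"delta_rot":[0,0,0]},{"hand":0.4,"translation":[0,0,0],"delta_rot":[0,0,0]}]'
```

```text
(318, 46, 0) [ 0.57412183 -0.02023462  0.        ]
(318, 46, 0.018) [ 0.57404203 -0.02221554  0.018     ]
(318, 70, 0.014) [ 0.57387683 -0.02825496  0.014     ]
(318, 70, 0.0) [ 0.57391979 -0.02739116  0.        ]
(318, 298, 0.014) [ 0.5717884  -0.10223095  0.014     ]
t: 16.8
tool_pos: [0.5706, -0.1129, 0.0133]
tool_rot: [2.253, 2.189, 0.0]
contact_force: [0.2, -1.0, -0.1]
opening: 0.0344
t: 17.05
tool_pos: [0.5708, -0.1127, 0.0135]
tool_rot: [2.252, 2.188, -0.001]
contact_force: [1.0, -5.1, -0.8]
opening: 0.0341
```

Force has risen to 5 N and the motion has stalled. One small press more, then look.

```bash
python3 -m creep '[{"hand":0.4,"translation":[0.1,0,0],"delta_rot":[0,0,0]},{"hand":0.4,"translation":[0,0,0],"delta_rot":[0,0,0]}]'
python3 - <<'E'
from h import *
n='wrist';c=ctrl.calibration(n);p,d=ctrl.get_image(n); p=p[:,:,::-1].copy();cv2.imwrite(f"pics/{n}13.png",p)
E
```

```text
t: 17.3
tool_pos: [0.571, -0.1126, 0.0137]
tool_rot: [2.251, 2.188, -0.003]
contact_force: [0.1, -6.5, -0.1]
opening: 0.0343
```

View pics/wrist13.png

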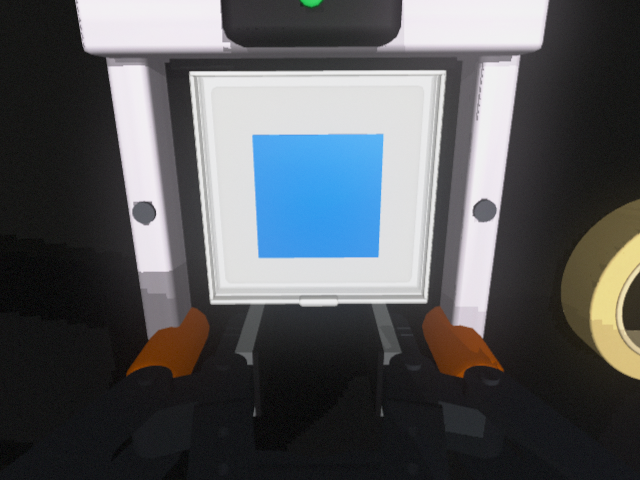

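The motion has stalled with a dark strip still visible at rows 58–70, between the stop's white block and the lid. That could be the rubber facing or a gap with a finger caught on a post, so I check depth and the side view.

```bash
python3 - <<'E'
from h import *
c=ctrl.calibration('wrist');p,d=ctrl.get_image('wrist')
o=ctrl.get_obs();print(o['contact_force'].round(2),o['wrist_torque'].round(2))
O=np.array([.5683,-.1182]);t=np.radians(-1.63);ex=np.array([np.cos(t),np.sin(t)]);ey=np.array([-np.sin(t),np.cos(t)])
for u in (200,280,400):
  for v in (35,45,50,54,57,60,63,66,69,72,76,90):
    z=d[v,u];r=np.array([(u-c['cx'])/c['fx'],-(v-c['cy'])/c['fy'],-1.])*z;w=c['T'][:3,:3]@r+c['T'][:3,3]
    print(u,v,p[v,u],np.round([(w[:2]-O)@ex*1e3,(w[:2]-O)@ey*1e3,w[2]*1e3],1) if z else None)
for q in [(191,71),(445,71),(428,299),(210,299)]:
    w=at_z(c,*q,.014);print(np.round([(w[:2]-O)@ex*1e3,(w[:2]-O)@ey*1e3],1))
crop(p[:,:,::-1],100,280,440,130,1.8,'pics/w13c.png')
p,d=ctrl.get_image('scene');crop(p[:,:,::-1],240,150,120,90,6.5,'pics/s13c.png')
E
```

```text
[ 0.12 -7.9  -0.32] [-1.32 -0.07  0.11]
200 35 [241 235 242] [-26.8 100.8  29.2]
200 45 [235 230 237] [-26.7  98.4  30.3]
200 50 [178 170 180] [-26.9  97.2  29.9]
200 54 [84 81 85] [-27.8  96.6  26.8]
200 57 [83 80 83] [-29.3  96.3  20.9]
200 60 [44 42 46] [-30.9  96.   15. ]
200 63 [48 47 48] [-31.1  95.3  14.7]
200 66 [48 47 48] [-31.1  94.4  14.8]
200 69 [45 43 44] [-31.   93.6  15.4]
200 72 [237 237 237] [-31.   92.8  15.7]
200 76 [177 177 177] [-31.5  91.7  14.3]
200 90 [200 199 199] [-31.5  87.8  15.5]
280 35 [39 36 40] [-5.1 98.8 45. ]
280 45 [37 38 39] [-5.8 97.7 37. ]
280 50 [101  99 103] [-6.4 97.2 30.2]
280 54 [82 81 84] [-6.7 96.6 27. ]
280 57 [78 76 80] [-7.3 96.5 19. ]
280 60 [51 51 52] [-7.6 96.  15.4]
280 63 [50 53 52] [-7.7 95.3 14.6]
280 66 [51 52 53] [-7.7 94.4 15.7]
280 69 [49 51 52] [-7.9 93.8 12.7]
280 72 [236 237 237] [-7.7 92.8 15.5]
280 76 [203 203 203] [-7.8 91.7 14.7]
280 90 [226 225 224] [-7.9 87.8 14.4]
400 35 [226 220 227] [ 23.9 100.6  31.2]
400 45 [206 198 208] [24.2 98.4 30.1]
400 50 [141 136 142] [24.3 97.3 30.1]
400 54 [92 89 93] [25.  96.6 26.6]
400 57 [79 78 80] [26.7 96.7 17.4]
400 60 [64 63 65] [27.2 96.1 15.1]
400 63 [67 67 68] [27.  95.2 16.5]
400 66 [68 67 69] [27.4 94.5 14.5]
400 69 [71 70 72] [27.6 93.7 13.5]
400 72 [239 239 240] [27.5 92.9 14.4]
400 76 [220 219 220] [27.5 91.7 15. ]
400 90 [225 225 224] [27.6 87.8 15.7]
[-34.1  93.1]
[40.8 93.2]
[41.9 18.8]
[-34.3  18.9]
```

View pics/s13c.png

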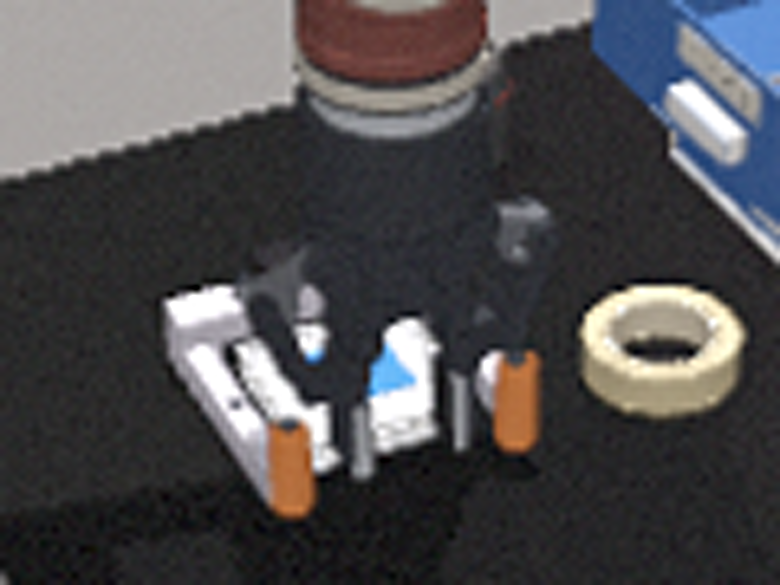

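View pics/w13c.png

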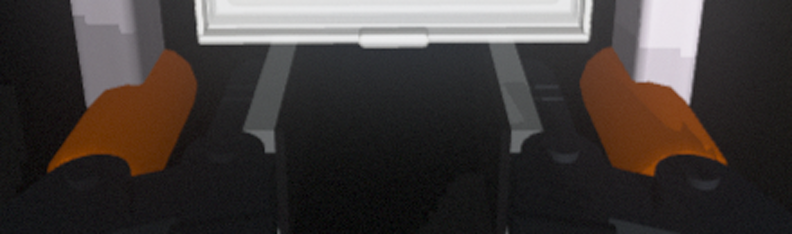

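The dark strip lies at 15 mm height, from y ≈ 93 to 96 mm, so it is the rubber facing itself. The lid's leading edge touches it at both corners (93.1 and 93.2 mm). The force and moment (7.9 N, 1.3 N·m) fit contact at the tips. I back straight off, lift and verify.

```bash
python3 -m creep '[{"hand":0.4,"translation":[-0.5,0,0],"delta_rot":[0,0,0]},{"hand":0.4,"translation":[-1.5,0,0],"delta_rot":[0,0,0]},{"hand":0.4,"translation":[-3,0,0],"delta_rot":[0,0,0]},{"hand":0.4,"translation":[-3,0,0],"delta_rot":[0,0,0]},{"hand":0.4,"translation":[0,0,-5],"delta_rot":[0,0,0]},{"hand":0.4,"translation":[0,0,-6],"delta_rot":[0,0,0]},{"hand":0.4,"translation":[-5,0,-3],"delta_rot":[0,0,0]},{"hand":0.4,"translation":[-5,0,0],"delta_rot":[0,0,0]}]'
python3 -m creep '[{"hand":0.4,"translation":[-6,0,0],"delta_rot":[0,0,0]},{"hand":0.4,"translation":[-6,0,0],"delta_rot":[0,0,0]},{"hand":0.4,"translation":[0,0,0],"delta_rot":[0,0,0]},{"hand":0.4,"translation":[0,0,0],"delta_rot":[0,0,0]}]'
python3 - <<'E'
from h import *
for n in ('top','scene'):
    p,d=ctrl.get_image(n);p=p[:,:,::-1].copy();cv2.imwrite(f'pics/{n}14.png',p);np.save(f'pics/{n}14.npy',d)
    if n=='top': crop(p,190,180,100,75,8,'pics/top14c.png')
E
```

```text
t: 18.45
tool_pos: [0.5673, -0.2933, 0.1582]
tool_rot: [2.247, 2.185, 0.004]
contact_force: [0.6, 0.1, -0.1]
opening: 0.0341
t: 18.95
tool_pos: [0.5614, -0.4106, 0.1526]
tool_rot: [-2.253, -2.187, -0.001]
contact_force: [-0.4, -0.0, 0.2]
opening: 0.0344
```

View pics/top14c.png

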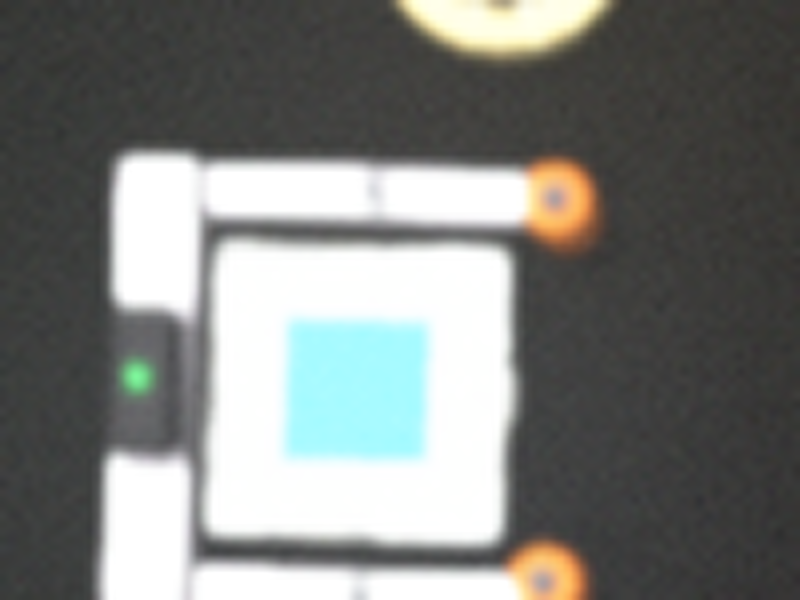

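View pics/scene14.png

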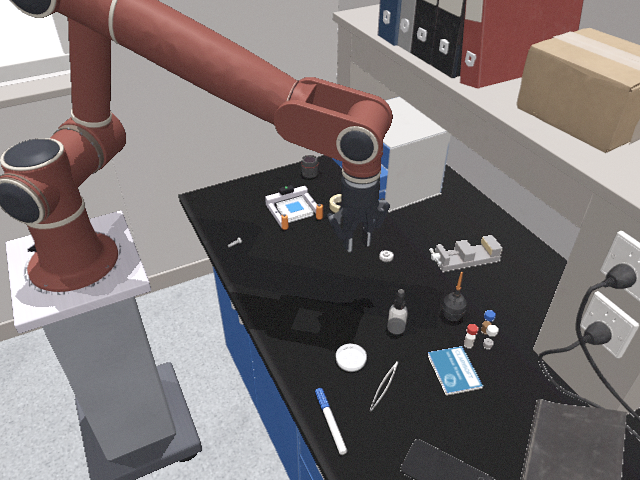

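```bash
python3 - <<'E'
from h import *
c=ctrl.calibration('top')
g=lambda u,v,z:at_z(c,190+u/8,180+v/8,z)[:2]
a,b=g(543,580,.043),g(554,197,.043);O=(a+b)/2;ex=(b-a)/np.linalg.norm(b-a);ey=np.array([-ex[1],ex[0]])
B=lambda w:np.round([(w-O)@ex*1e3,(w-O)@ey*1e3],1)
print(np.linalg.norm(a-b),O)
print('label',B(g(357,390,.014)))
for q in [(214,240),(513,245),(503,545),(205,540)]:print(B(g(*q,.014)))
p0=cv2.imread('pics/top0.png');p1=cv2.imread('pics/top14.png')
for n,(u,v) in dict(gear=(361,172),tape=(253,170),obj=(163,172),bolt=(261,320),bottle=(460,217)).items():
    s=(slice(v-25,v+25),slice(u-25,u+25));print(n,cv2.absdiff(p0[s],p1[s]).mean().round(1))
E
```

```text
0.09964905687490419 [ 0.56871557 -0.11803091]
label [ 1.2 53.5]
[40.4 92.7]
[40.8 13.3]
[-39.2  13.6]
[-39.5  92.4]
gear 2.7
tape 3.3
obj 2.5
bolt 5.2
bottle 70.3
```

The top view puts the case centre at bay (1.2, 53.5) mm, square, with the target at y = 53. The other objects look unmoved. The arm hides the bottle from above, but it's at the same pixel, (397,318), in the scene view. I'm handing in.

```bash
python3 -c "
from station import ctrl
print(ctrl.finish_job(), ctrl.get_obs()['t'])"
```

```text
the job is handed in; nothing more can be done
the job is handed in; nothing more can be done
```

The case is in the reading bay, flush against the rubber stop, and the job is handed in. I read no clock at hand-in; the last reading was about 19 s, against the 61 s limit.

**What I did:** I pushed the case sideways with two fingertips onto the bay's line while turning it about 8° square. I then went behind it and pushed it through the posts to the stop. Just before the posts I took out a 2.2 mm sideways offset that both cameras showed.

**Last checks:**
- **Position:** the top camera put the case centre at x = +1.2 mm, y = 53.5 mm in the bay frame (target 0, 53), square to within about 0.5°.
- **Stop contact:** the push stalled at 5–8 N with the leading edge on the rubber along its whole width.
- **Bystanders:** the gear, tape roll, objective and bolt looked unchanged from above. The arm hid the bottle from the top camera, but it was in the same place in the scene view.

**Disagreements:**
- The last wrist-camera reading put the case at about x = +3.4 mm, 2 mm off the top camera's figure, and measured it about 4 mm too short. Both positions are inside the 12 mm limit.
- The arm travelled about 3 mm further than I had worked out before it met the stop.

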